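Unclamp and tip out the pour-spout caddy

TASK

Lift the toggle clamp's lever right up to free the pour-spout caddy, then push the back of the caddy so that it tips forward just far enough (keep under 50 degrees) for its front flap to swing open and all three bottle pourers to slide out by themselves into the black tray; do not touch the pourers. Then lower the caddy back down under control, without letting it drop, until it sits flat with its flap closed, and press the lever fully down again to clamp it. Leave the tray and everything else on the cart where it is.

Things in the scene. Friction and masses are not known exactly. Their poses are not given: they have to be found in the camera images.
- stand: Fixed tipping station: dark base plate 165 x 290 x 6 mm, aluminium cradle carrying the caddy at its hinge, steel clamp pedestal beside it. Origin on the cart top straight below the middle of the caddy's hinge line; x is horizontal in the direction the caddy tips (towards the tray), y along the hinge line towards the clamp, z up. Place and yaw differ between episodes.
- stand_hinge (a point): Middle of the caddy's hinge line (along the stand's y), 80 mm above the cart, at the caddy's bottom front edge. The caddy is a grey plastic box 130 mm deep behind the hinge, 108 mm wide, 62 mm high, open at the top, with a 5 mm back panel that stands higher: 115 mm above the caddy's underside, 195 mm above the cart.
- caddy (a joint): Tip angle of the caddy, rad: 0 = flat, grows as its back rises and it tips towards the stand's +x; stop at 1.25. It swings freely (0.33 kg, 2 to 6 N at the push point tip it) and falls back by its own weight, so a finger behind the back panel both tips and lowers it. Pourers start to slide at about 0.3 to 0.5 rad (17 to 29 degrees), differing with hidden friction.
- caddy_push (a point): Push point on the outer (rear) face of the caddy's back panel, mid-width, 130 mm behind the hinge line and 95 mm above the caddy's underside (175 mm above the cart when flat). It moves with the caddy on an arc about the hinge.
- caddy_lug (a point): Top of the 30 x 24 x 10 mm lug on the caddy's clamp side, on which the clamp's foot bears; 110 mm above the cart when flat.
- flap (a joint): Angle of the white front flap (106 x 54 mm) about its top edge relative to the caddy, rad: 0 = closed, grows as it swings outward. It hangs freely: it stays upright as the caddy tips and shuts by its own weight as the caddy comes down.
- flap_edge (a point): Middle of the flap's lower edge.
- lever (a joint): Angle of the clamp's lever, rad: 0 = level, fully down, clamped; grows as its outer end is lifted; stop at 1.15. It stays wherever it is left (about 4 N at the grip moves it). The hold-down arm rises with it (1.15 times its angle): at 0 its foot pins the caddy by the lug, above 0.9 the caddy is free to tip.
- lever_grip (a point): Middle of the lever's black round rubber grip, 20 mm in diameter and 62 mm long, its axis pointing away from the lever hinge; 85 mm from that hinge. With the lever down the grip lies level along the stand's y, 126 mm above the cart, with free space below and either side.
- lever_hinge (a point): Hinge of the clamp's lever and arm, on the clamp pedestal, at (-95, 118, 126) mm in the stand's frame; its axis runs along the stand's x.
- clamp_foot (a point): Underside of the rubber foot of the hold-down arm, 52 mm from the lever hinge towards the caddy; about 1.5 mm above the lug when clamped.
- tray: Black plastic open tray, 170 (its x) x 190 (its y) mm outside, 32 mm high, 4 mm walls, loose, 0.7 kg. Its near wall stands right below the caddy's front edge. Origin at the centre of its underside; z up.
- pourer0: Blue plastic bottle pourer (far from the clamp one at the start), 56 mm long: a 22 mm round plug (22 mm long), a square collar 24 mm wide and a 10 mm round spout along its +x. Lies on the caddy's floor, spout towards the flap. Origin half-way along its length, 11 mm below its axis. About 30 g.
- pourer1: Blue plastic bottle pourer (middle one at the start), 56 mm long: a 22 mm round plug (22 mm long), a square collar 24 mm wide and a 10 mm round spout along its +x. Lies on the caddy's floor, spout towards the flap. Origin half-way along its length, 11 mm below its axis. About 30 g.
- pourer2: Blue plastic bottle pourer (nearest the clamp one at the start), 56 mm long: a 22 mm round plug (22 mm long), a square collar 24 mm wide and a 10 mm round spout along its +x. Lies on the caddy's floor, spout towards the flap. Origin half-way along its length, 11 mm below its axis. About 30 g.
- measuring_cup: Clear polycarbonate measuring cup, 86 mm wide, 100 mm high, with a handle; origin at the centre of its underside. Bystander, to be left alone.
- salt_dish: White enamel salt-rim dish, 124 mm wide, 22 mm high; origin under its centre. Bystander, to be left alone.
- shaker: Steel cobbler shaker, 88 mm wide, 208 mm high; origin under its centre. Bystander, to be left alone.
- jigger: Steel jigger, 42 mm wide, 78 mm high; origin under its centre. Bystander, to be left alone.
- syrup: Amber glass syrup bottle, 62 mm wide, 160 mm high; origin under its centre. Bystander, to be left alone.
- muddler: Dark wooden muddler lying along its y, 195 mm long, 28 mm thick; origin below its middle. Bystander, to be left alone.
- napkins: Stack of paper napkins 130 x 130 x 70 mm; origin under its centre. Bystander, to be left alone.

How it is judged (in metres and radians):
On the way, in this order (a step that is already met when the one before it is completed fails the run):
1. the clamp lever has been lifted above 0.9 rad with the caddy still flat (value of joint lever above 0.9 rad and value of joint caddy below 0.06 rad), for 0.2 s.
2. the caddy is tipped (above 0.2 rad) with its flap open and all three pourers have dropped out of it (below 60 mm) (value of joint caddy above 0.2 rad and value of joint flap above 0.15 rad and height (world z) of each of pourer0, pourer1, pourer2 below 0.06 m), for 0.1 s.
At the end, for the whole second after the job is handed in: All three pourers lie still in the tray (origins inside its outline and less than 60 mm above its underside), the caddy is flat (below 0.06 rad) with its flap closed (below 0.12 rad), the clamp lever is down (below 0.08 rad), and the tray is within 30 mm of where it stood (x of pourer0 in the frame of tray between -0.085 and 0.085 m and y of pourer0 in the frame of tray between -0.095 and 0.095 m and z of pourer0 in the frame of tray between -0.005 and 0.06 m and linear speed of each of pourer0, pourer1, pourer2 below 0.03 m/s and x of pourer1 in the frame of tray between -0.085 and 0.085 m and y of pourer1 in the frame of tray between -0.095 and 0.095 m and z of pourer1 in the frame of tray between -0.005 and 0.06 m and x of pourer2 in the frame of tray between -0.085 and 0.085 m and y of pourer2 in the frame of tray between -0.095 and 0.095 m and z of pourer2 in the frame of tray between -0.005 and 0.06 m and value of joint caddy below 0.06 rad and value of joint flap below 0.12 rad and value of joint lever below 0.08 rad and distance of tray from where it was at the start of the episode below 0.03 m); the robot touches nothing.
It fails at once if the caddy was tipped past 55 degrees (0.96 rad) (value of joint caddy above 0.96 rad).
It fails at once if the caddy was dropped (falls back faster than 3 rad/s) (velocity of joint caddy below -3 rad/s).
It fails at once if the caddy was forced up against the closed clamp (value of joint caddy above 0.1 rad and value of joint lever below 0.5 rad).
It fails at once if a pourer was touched by the robot (contact force between any of the fingers, the arm and pourer0 above 0.5 N or contact force between any of the fingers, the arm and pourer1 above 0.5 N or contact force between any of the fingers, the arm and pourer2 above 0.5 N).
It fails at once if a bystander was moved more than 30 mm or knocked over (distance of any of measuring_cup, salt_dish, shaker, jigger, syrup, muddler, napkins from where it was at the start of the episode above 0.03 m or angle between any of measuring_cup, salt_dish, shaker, jigger, syrup, muddler, napkins's own z axis and vertical above 0.6 rad).
It also fails if it takes over 64 s, if anything falls off the work surface, if the arm or the gripper's body presses on something with over 40 N, if the wrist force passes 120 N, or if a joint passes its speed limit or range.

ROBOT

A 7-joint arm with a two-finger parallel gripper is mounted at the origin on the work surface. World frame = base frame: x ahead of the robot, y to its left, z up, the work surface at z = 0. Lengths are in m, angles in degrees, forces in N, time in s.
With the tool pointing down it reaches from about 0.425 to 0.875 m from the base axis. Payload 9.9 kg.
Tool frame: the origin (TCP) lies where the fingers leave the gripper's body, on its centre line; the fingertips stand 73 mm ahead of it and the grasp point (between the pads) lies 54 mm ahead of it; z points along the fingers, y is the line along which they close (so a half turn about z gives the same grasp; the last joint's range is limited). The gripper opens to 85 mm and grips with 20 to 120 N. Pads are 22 mm wide; open, the fingers measure 114 mm over their backs; the gripper's body (76 mm by 85 mm) begins 54 mm behind the grasp point. The pads swing forward as they close: fully open they stand 13 mm farther back than shut.
Start: joints at [62.005, 32.985, 1.427, 82.34, -0.859, 64.687, -3.237], TCP at [0.266, -0.62, 0.304] pointing down, gripper open.
Joint ranges: [-157.87, 157.87], [-19.46, 123.44], [-87.15, 90], [11.01, 140.99], [-62.26, 242.26], [9.8, 113.94], [-161.44, 161.44]. Speed limits (degrees/s): [127.2, 127.2, 172.46, 172.46, 180, 180, 180].

INTERFACE

Orientations are given as a 3x3 rotation matrix whose columns are the frame's x, y, z axes.
In Python, from bench import manip gives the robot as it stands. The module is installed in compiled form; this text tells all that it offers.
- The arm moves only by the tool move_arm, never from a script. Its argument "series" is text: rows parted by semicolons, each of 5 numbers parted by spaces: the shift along the tool's x, y, z in cm, then the turn about the tool's z in rad, then the finger opening in cm, from 0 to 8.54. In form: x y z spin claw; .... A call has 1 to 12 rows; each row is the pose to reach, as a shift and turn from the pose commanded when the call began, along the tool's axes at that moment; what a row does not reach only later rows make up. A row lasts 1/10 s, in which the tool goes at most 50 mm and 8.59 degrees, less where a joint would pass 70% of its speed; a pose out of reach is approached as far as the arm can. A call with a gripper value outside its range is refused whole. The fingers move at their own pace and stop on an object; "grip_force" is the grip in N (left out, the last holds). Time passes only in rows, so rows that repeat a pose let the fingers close. It gives the time, the measured TCP pose, the force, the opening and the grip force at its end, in the units of the state.
- manip.sense(): the state, without advancing time (a new reading comes with each control period).
- manip.snapshot(name): name is "scene" or "top" or "wrist"; returns a dict with "color" (400x640x3 uint8, red, green, blue), "fx", "fy", "cx", "cy" (pixels), "D" ([k1, k2, p1, p2, k3] as OpenCV has them; the pictures are not rectified), "pose" (4x4, takes a point from camera to world coordinates); the wrist camera has in their place "tool_from_camera" (4x4, takes a point from camera to tool coordinates, whose origin is the TCP and whose axes are the flange's). Camera axes: x right, y down, z forward; pixel columns grow to the right and rows downward; lengths in m; the calibration is good to about 2 mm. A picture is of the moment at which its call begins: read the wrist's pose just before it. There is no depth.
- manip.sign_off(): hands the job in; it is judged then, once.
The state is a dict: "time": time; "qpos": joint angles; "dq": joint speeds; "joint_torque": joint torques, N m; "ee_pos": TCP position; "ee_rot": TCP orientation; "wrist_force": force on the tool from outside, world axes, zero at the start; "torque": the same for the moment, N m; "width": opening from 0.0 (shut) to 1.0 (fully open); "grip_force": force on a finger pad.
Only numpy, scipy, OpenCV 4.12 (cv2) and the standard library are available. Lean on these libraries where they do the work, as an engineer would, in place of code of your own. Each camera call takes 0.05 s, during which the arm holds its last target. There are 200 camera calls.

## Working session

There is one attempt and no reset: what is moved stays moved. The work goes in short steps, Python scripts to look and compute and a tool call to move; the robot and the scene stay as the last step left them, time stands still between calls to the robot, and variables do not carry over. Pictures are saved under pics/ and viewed, at most 10 in all, crops included, and the job is handed in when it is done.

Besides the shell and the picture viewer there is one more tool, called after "Request:" in YAML: its name, and indented under it one key for each argument. move_arm: Moves the arm, as the interface text tells. Its arguments: {"type":"object","properties":{"series":{"type":"string"},"grip_force":{"type":"number"}},"required":["series"]}

```bash
mkdir -p pics; python3 - <<'E'
from bench import manip
import cv2,numpy as np,json
for n in("scene","top"):
    s=manip.snapshot(n); cv2.imwrite(f"pics/{n}0.png",s["color"][:,:,::-1])
    json.dump({k:np.array(v).tolist() for k,v in s.items() if k!="color"},open(f"{n}.json","w"))
    print(n,np.round(s["pose"],3).tolist(),s["fx"],s["cx"],s["cy"],s["D"])
s=manip.sense();print({k:np.round(v,3).tolist() for k,v in s.items()})
a=cv2.imread("pics/scene0.png");b=cv2.imread("pics/top0.png")
E
```

```text
scene [[0.225, 0.787, -0.574, 1.122], [0.974, -0.19, 0.121, -0.119], [-0.013, -0.586, -0.81, 0.985], [0.0, 0.0, 0.0, 1.0]] 396.30959750706967 321.3708758766763 193.7829418405438 [-0.06225729  0.          0.          0.          0.        ]
top [[-0.011, -0.992, 0.126, 0.338], [-1.0, 0.012, -0.0, -0.012], [-0.001, -0.126, -0.992, 1.775], [0.0, 0.0, 0.0, 1.0]] 476.4980822639717 317.26142238791294 198.1401202602531 [-0.07160796  0.          0.          0.          0.        ]
{'time': 0.1, 'qpos': [62.007, 33.025, 1.424, 82.381, -0.859, 64.688, -3.237], 'dq': [0.005, -0.137, -0.07, -0.153, -0.081, 0.017, -0.065], 'joint_torque': [0.007, -76.73, 2.258, -28.66, 0.016, 0.009, 0.0], 'ee_pos': [0.266, -0.62, 0.303], 'ee_rot': [[0.919, 0.394, -0.001], [0.394, -0.919, 0.001], [-0.0, -0.001, -1.0]], 'wrist_force': [-0.753, -0.496, -0.196], 'torque': [-0.013, 0.002, 0.047], 'grip_force': 0.0, 'width': 1.003}
```

View pics/scene0.png

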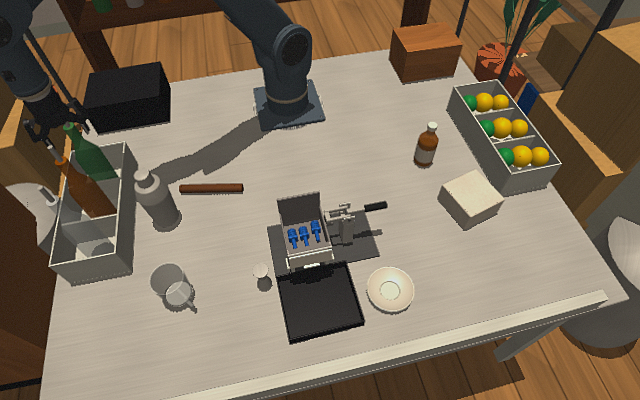

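View pics/top0.png

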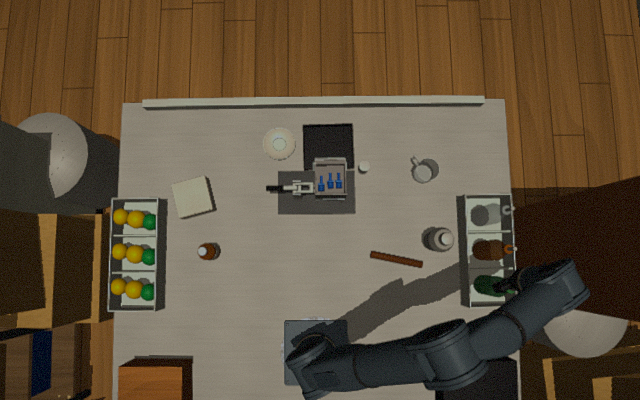

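The caddy is at about (305,235) in scene and (330,180) in top. The tray is beyond it, away from the robot, and the lever grip is at about (375,206) in scene and (275,188) in top. I'll enlarge both.

```bash
python3 - <<'E'
import cv2
a=cv2.imread("pics/scene0.png")[180:290,250:400];b=cv2.imread("pics/top0.png")[115:220,255:375]
cv2.imwrite("pics/c1.png",cv2.resize(a,None,fx=5.3,fy=5.3,interpolation=cv2.INTER_CUBIC))
cv2.imwrite("pics/c2.png",cv2.resize(b,None,fx=5.5,fy=5.5,interpolation=cv2.INTER_CUBIC))
E
```

```text
(no output)
```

View pics/c1.png

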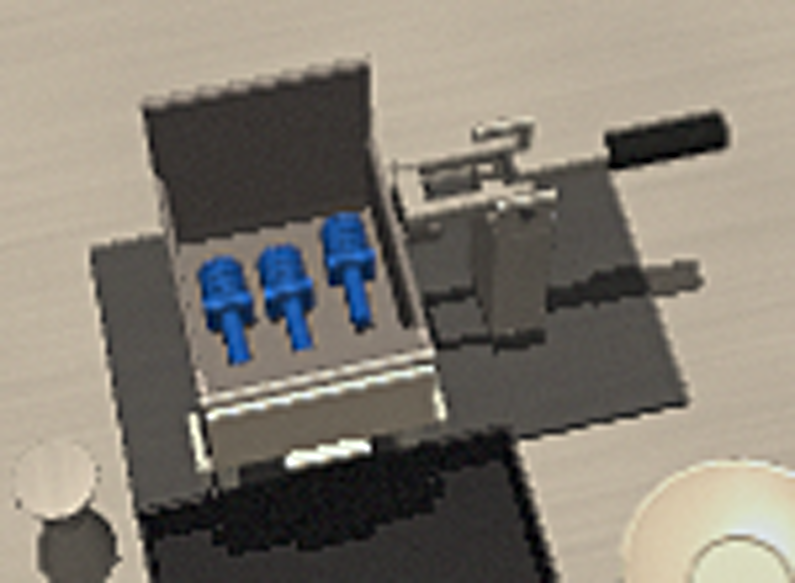

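View pics/c2.png

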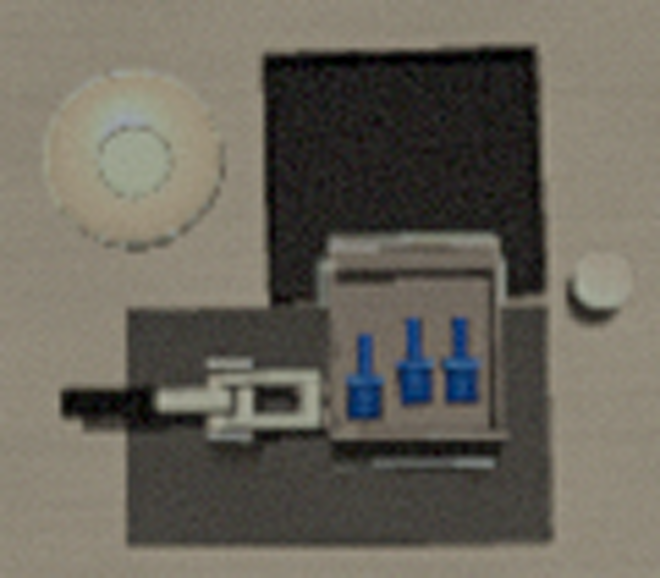

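```bash
cat > g.py <<'E'
import cv2,numpy as np,json
C={n:json.load(open(n+".json")) for n in("scene","top")}
def ray(c,p):
    K=np.array([[c["fx"],0,c["cx"]],[0,c["fy"],c["cy"]],[0,0,1]])
    u=cv2.undistortPoints(np.array([[p]],float),K,np.array(c["D"],float))[0,0]
    T=np.array(c["pose"]);d=T[:3,:3]@[u[0],u[1],1];return T[:3,3],d/np.linalg.norm(d)
def atz(c,p,z): o,d=ray(c,p);return o+d*(z-o[2])/d[2]
def tri(rs):
    A=sum(np.eye(3)-np.outer(d,d) for o,d in rs);b=sum((np.eye(3)-np.outer(d,d))@o for o,d in rs)
    return np.linalg.solve(A,b)
E
python3 - <<'E'
from g import *
S=lambda x,y:(250+x/5.3,180+y/5.3)
T=lambda x,y:(255+x/5.5,115+y/5.5)
np.set_printoptions(precision=4,suppress=True)
for n,a,b in [("grip in",S(608,150),T(155,400)),("grip out",S(724,132),T(62,403)),("panelL(far)",S(147,105),T(507,436)),("panelclamp",S(368,62),T(330,438)),
 ("plate -x far",S(93,248),T(551,542)),("plate +x clamp",S(687,402),T(128,310)),("cup",S(57,480),T(600,280))]:
    print(n,tri([ray(C["scene"],a),ray(C["top"],b)]))
for p in [(128,310),(548,308),(551,542),(127,545)]: print("plate",atz(C["top"],T(*p),.006))
for p in [(92,248),(687,402),(145,515)]: print("plateS",atz(C["scene"],S(*p),.006))
for p in [(330,438),(507,436)]: print("panel z195",atz(C["top"],T(*p),.195))
for p in [(62,403),(155,400)]: print("grip z126",atz(C["top"],T(*p),.126))
for p in [(265,55),(535,47),(543,293)]: print("tray",atz(C["top"],T(*p),.032))
E
```

```text
grip in [0.5863 0.1073 0.1285]
grip out [0.586  0.1674 0.1232]
panelL(far) [ 0.5519 -0.1105  0.1918]
panelclamp [ 0.5519 -0.0041  0.1916]
plate -x far [ 0.5043 -0.1516  0.0034]
plate +x clamp [0.6681 0.1351 0.0026]
cup [ 0.6711 -0.1837  0.0727]
plate [0.6669 0.1331 0.006 ]
plate [ 0.6649 -0.1549  0.006 ]
plate [ 0.5039 -0.1535  0.006 ]
plate [0.5052 0.1339 0.006 ]
plateS [ 0.506 -0.15   0.006]
plateS [0.67   0.1361 0.006 ]
plateS [ 0.6673 -0.1473  0.006 ]
panel z195 [ 0.5513 -0.0053  0.195 ]
panel z195 [ 0.5513 -0.113   0.195 ]
grip z126 [0.585  0.1653 0.126 ]
grip z126 [0.5863 0.1061 0.126 ]
tray [0.8384 0.0371 0.032 ]
tray [ 0.842 -0.148  0.032]
tray [ 0.6705 -0.1497  0.032 ]
```

Yaw is about 0 and the hinge is near x = 0.681, y = −0.058. The grip middle is at about (0.586, 0.137, 0.126), and the heights agree with the text. I'll go above the grip.

Request:
move_arm:
  series: "0 0 -4 0 8.5; 0 0 -7 0 8.5; 3 -3 -7 -0.1 8.5; 6 -5.8 -7 -0.2 8.5; 9 -8.7 -7 -0.3 8.5; 12 -11.6 -7 -0.4 8.5; 15 -14.5 -7 -0.5 8.5; 18 -17.4 -7 -0.6 8.5; 21 -20.3 -7 -0.7 8.5; 24 -23.2 -7 -0.8 8.5; 27 -26.1 -7 -0.9 8.5; 30 -29 -7 -1 8.5"

```text
time: 1.3
ee_pos: [0.4276, -0.2341, 0.3738]
ee_rot: [[0.161, 0.987, -0.0], [0.987, -0.161, -0.0], [-0.0, -0.0, -1.0]]
wrist_force: [1.0, 0.2, 0.2]
width: 0.997
grip_force: 0.0
```

```bash
cat > st.py <<'E'
from bench import manip
import numpy as np,sys
np.set_printoptions(precision=4,suppress=True)
s=manip.sense();R=np.array(s["ee_rot"]);p=np.array(s["ee_pos"])
yaw=np.arctan2(R[1,0],R[0,0]);print(s["time"],p,"yaw",yaw,"zax",R[:,2],"F",np.array(s["wrist_force"]),"q",np.array(s["qpos"]))
if len(sys.argv)>3:
    t=np.array([float(v) for v in sys.argv[1:4]]);print("d cm",100*R.T@(t-p),"spin to 90:",yaw-np.pi/2)
E
python3 st.py .586 .137 .37
```

```text
1.3 [ 0.4276 -0.2341  0.3738] yaw 1.4087552027479153 zax [-0.0003 -0.     -1.    ] F [1.0172 0.2215 0.2392] q [ 37.6937  13.9713 -18.5657 102.8631   4.9147  63.9646   8.1941]
d cm [39.178   9.6489  0.3754] spin to 90: -0.16204112404698123
```

Request:
move_arm:
  series: "4.5 1.1 0 -0.05 8.5; 9 2.2 0 -0.1 8.5; 13.5 3.3 0 -0.16 8.5; 18 4.4 0 -0.16 8.5; 22.5 5.5 0 -0.16 8.5; 27 6.6 0 -0.16 8.5; 31.5 7.7 1.5 -0.16 8.5; 36 8.8 3 -0.16 8.5; 39.2 9.7 4.5 -0.16 8.5; 39.2 9.7 6 -0.16 8.5; 39.2 9.7 6 -0.16 8.5"

```text
time: 2.4
ee_pos: [0.5869, 0.1355, 0.3113]
ee_rot: [[0.004, 1.0, -0.005], [1.0, -0.004, -0.001], [-0.001, -0.005, -1.0]]
wrist_force: [0.1, -0.9, 1.0]
width: 0.994
grip_force: 0.0
```

```bash
python3 st.py .586 .137 .18; python3 - <<'E'
from bench import manip
import cv2,numpy as np,json
s0=manip.sense();s=manip.snapshot("wrist"); cv2.imwrite("pics/w1.png",s["color"][:,:,::-1])
T=np.eye(4);T[:3,:3]=s0["ee_rot"];T[:3,3]=s0["ee_pos"]
s["pose"]=T@np.array(s["tool_from_camera"]);json.dump({k:np.array(v).tolist() for k,v in s.items() if k!="color"},open("w1.json","w"))
print(s["tool_from_camera"])
E
```

```text
2.4 [0.5869 0.1355 0.3113] yaw 1.5668393698403038 zax [-0.0046 -0.001  -1.    ] F [ 0.1025 -0.8542  0.9812] q [ -0.2312  28.0414 -26.888   92.4229  13.7287  63.1114 -30.9305]
d cm [ 0.1658 -0.0345 13.1285] spin to 90: -0.00395695695459275
[[-1.27459682e-03 -9.47991529e-01 -3.18293004e-01  8.24206468e-02]
 [ 9.99997625e-01 -1.77101391e-03  1.27025221e-03 -2.49305522e-04]
 [-1.76788967e-03 -3.18290629e-01  9.47991535e-01 -6.89226160e-02]
 [ 0.00000000e+00  0.00000000e+00  0.00000000e+00  1.00000000e+00]]
```

View pics/w1.png

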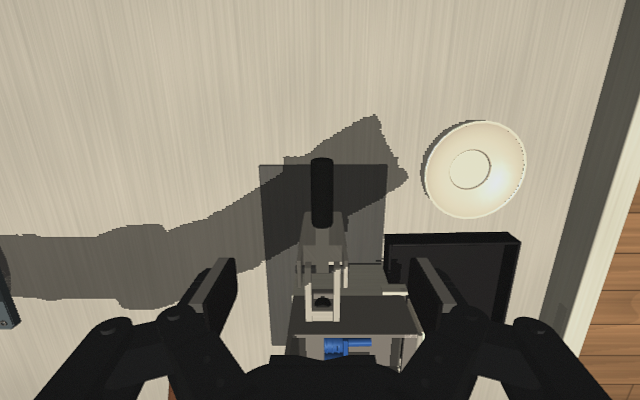

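The grip runs from (322,159) to (321,227) and is centred between the fingers.

```bash
python3 - <<'E'
from g import *
w=json.load(open("w1.json"))
for p,z in [((322,159),.126),((321,227),.136),((321,227),.126)]: print(atz(w,p,z).round(4))
T=lambda x,y:(255+x/5.5,115+y/5.5);S=lambda x,y:(250+x/5.3,180+y/5.3)
print(tri([ray(w,(322,161)),ray(C["top"],T(62,403)),ray(C["scene"],S(724,132))]),tri([ray(w,(321,227)),ray(C["top"],T(155,400)),ray(C["scene"],S(608,150))]))
E
```

```text
[0.5862 0.1686 0.126 ]
[0.585  0.1099 0.136 ]
[0.5849 0.1055 0.126 ]
[0.58617139 0.16699142 0.12389267] [0.58581382 0.10712152 0.12872349]
```

Request:
move_arm:
  series: "0.2 0 4 0 6; 0.2 0 8 0 6; 0.2 0 11 0 6; 0.2 0 13.1 0 6; 0.2 0 13.1 0 6; 0.2 0 13.1 0 1.5; 0.2 0 13.1 0 1.5; 0.2 0 13.1 0 1.5; 0.2 0 13.1 0 1.5; 0.2 0 13.1 0 1.5; 0.2 0 13.1 0 1.5"
  grip_force: 25

```text
time: 3.55
ee_pos: [0.586, 0.1369, 0.1846]
ee_rot: [[0.005, 1.0, -0.002], [1.0, -0.005, -0.001], [-0.001, -0.002, -1.0]]
wrist_force: [-11.1, -1.9, 12.7]
width: 0.228
grip_force: 25.9
```

```bash
python3 st.py .586 .138 .18; python3 - <<'E'
import numpy as np
r=8.2
for t in np.arange(.1,1.16,.1): print(round(t,2),"x",round(r*(np.cos(t)-1),2),"z",round(-r*np.sin(t),2))
E
```

```text
3.55 [0.586  0.1369 0.1846] yaw 1.5653127996379854 zax [-0.0022 -0.001  -1.    ] F [-11.0726  -1.9112  12.7417] q [ -2.2895  35.3763 -24.2629 101.2815  18.8247  47.5174 -35.7828]
d cm [ 0.1081 -0.0024  0.4565] spin to 90: -0.005483527156911139
0.1 x -0.04 z -0.82
0.2 x -0.16 z -1.63
0.3 x -0.37 z -2.42
0.4 x -0.65 z -3.19
0.5 x -1.0 z -3.93
0.6 x -1.43 z -4.63
0.7 x -1.93 z -5.28
0.8 x -2.49 z -5.88
0.9 x -3.1 z -6.42
1.0 x -3.77 z -6.9
1.1 x -4.48 z -7.31
```

Request:
move_arm:
  series: "0 0 -0.8 0 1.5; -0.16 0 -1.7 0 1.5; -0.37 0 -2.5 0 1.5; -0.65 0 -3.3 0 1.5; -1 0 -4.1 0 1.5; -1.43 0 -4.8 0 1.5; -1.93 0 -5.5 0 1.5; -2.5 0 -6.1 0 1.5; -3.1 0 -6.7 0 1.5; -3.8 0 -7.2 0 1.5; -4.3 0 -7.5 0 1.5; -4.3 0 -7.5 0 1.5"
  grip_force: 25

```text
time: 4.75
ee_pos: [0.586, 0.0929, 0.2583]
ee_rot: [[0.007, 1.0, -0.003], [1.0, -0.007, -0.001], [-0.001, -0.003, -1.0]]
wrist_force: [-7.4, -3.0, -2.8]
width: 0.224
grip_force: 25.2
```

```bash
python3 st.py .586 .138 .18; python3 - <<'E'
from bench import manip
import cv2,numpy as np
a=manip.snapshot("scene")["color"][:,:,::-1][150:290,230:430]
cv2.imwrite("pics/s2.png",cv2.resize(a,None,fx=4,fy=4,interpolation=cv2.INTER_CUBIC))
E
```

```text
4.75 [0.586  0.0929 0.2583] yaw 1.564187558388719 zax [-0.0032 -0.0011 -1.    ] F [-7.4322 -3.0031 -2.8038] q [  3.3785  30.0916 -26.2113  97.9346  15.5311  55.7903 -28.9962]
d cm [ 4.5235 -0.0077  7.8201] spin to 90: -0.006608768406177523
```

View pics/s2.png

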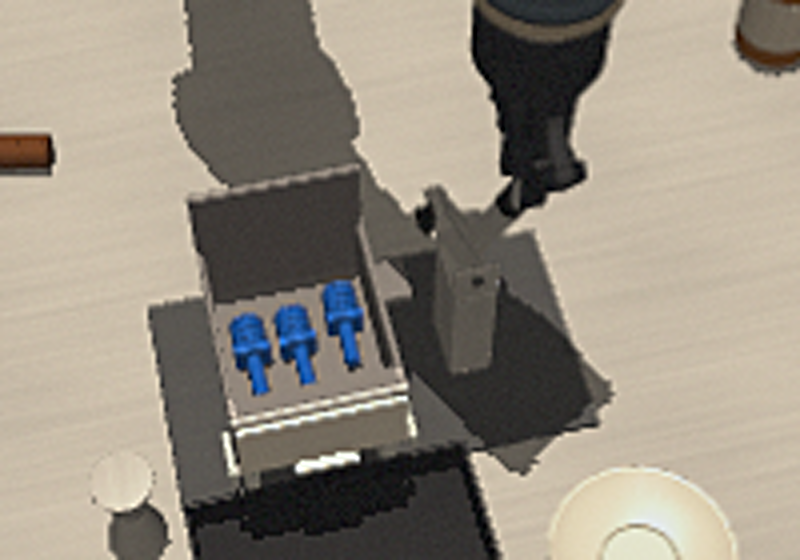

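The lever is up at about 60–65° and the caddy is still flat. I'll release, rise, and go behind the back panel with the fingers shut.

Request:
move_arm:
  series: "0 0 0 0 5; 0 0 0 0 5; 0 0 -4 0 5; 0 0 -8.5 0 5; 0 0 -11 0 5; -4 -2 -11 0 0; -8 -4 -11 0 0; -12 -6 -11 0 0; -15.5 -7.2 -10 0 0; -15.5 -7.2 -6 0 0; -15.5 -7.2 -2 0 0; -15.5 -7.2 -2 0 0"

```text
time: 6.0
ee_pos: [0.513, -0.0613, 0.275]
ee_rot: [[0.007, 1.0, -0.005], [1.0, -0.007, 0.0], [0.0, -0.005, -1.0]]
wrist_force: [-1.1, 0.7, -0.2]
width: -0.003
grip_force: 0.0
```

```bash
python3 st.py .525 -.06 .245; python3 - <<'E'
from bench import manip
import cv2,numpy as np
a=manip.snapshot("scene")["color"][:,:,::-1][130:270,230:430]
cv2.imwrite("pics/s3.png",cv2.resize(a,None,fx=4,fy=4,interpolation=cv2.INTER_CUBIC))
E
```

```text
6.0 [ 0.513  -0.0613  0.275 ] yaw 1.5642890308490642 zax [-0.0054  0.0004 -1.    ] F [-1.0918  0.7291 -0.1982] q [ 19.8846  22.8012 -25.5653 107.5641  12.0971  52.599  -11.7539]
d cm [0.137  1.214  2.9952] spin to 90: -0.006507295945832325
```

View pics/s3.png

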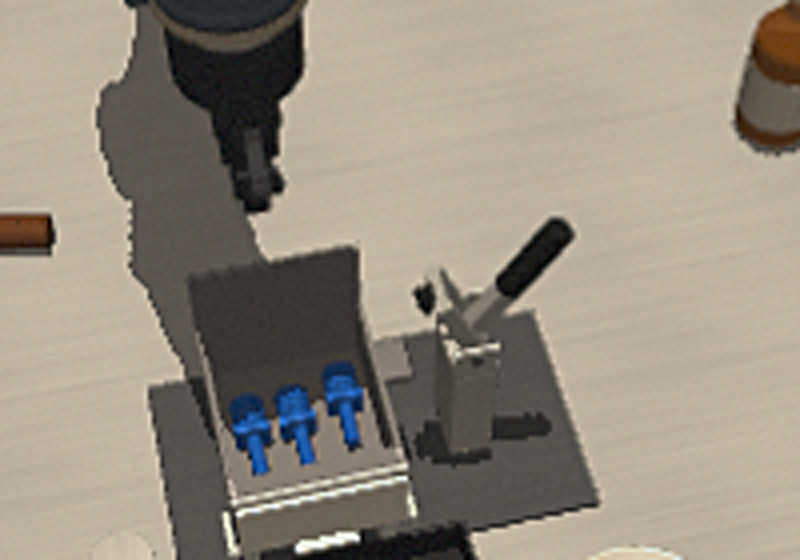

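Request:
move_arm:
  series: "0 0 1.5 0 0; 0.1 0 3 0 0; 0.1 1 3 0 0; 0.1 1.5 3 0 0; 0.1 2 3 0 0; 0.1 2.3 3 0 0; 0.1 2.6 2.7 0 0; 0.1 2.9 2.3 0 0; 0.1 3.2 1.9 0 0; 0.1 3.4 1.7 0 0; 0.1 3.4 1.7 0 0"

```text
time: 7.15
ee_pos: [0.5488, -0.0598, 0.2614]
ee_rot: [[0.006, 1.0, -0.0], [1.0, -0.006, -0.0], [-0.0, -0.0, -1.0]]
wrist_force: [-4.6, 1.3, 2.2]
width: 0.001
grip_force: 2.4
```

```bash
python3 st.py
```

```text
7.15 [ 0.5488 -0.0598  0.2614] yaw 1.5648187347658895 zax [-0. -0. -1.] F [-4.5642  1.3282  2.2192] q [ 18.2901  26.3333 -24.7983 103.9115  13.532   52.6745 -12.8486]
```

Request:
move_arm:
  series: "0 0.5 -0.5 0 0; 0 1 -1 0 0; 0 1.5 -1.4 0 0; 0 2 -1.8 0 0; 0 2.5 -2.2 0 0; 0 3 -2.6 0 0; 0 3 -2.6 0 0; 0 3 -2.6 0 0; 0 3 -2.6 0 0; 0 3 -2.6 0 0"

```text
time: 8.15
ee_pos: [0.5784, -0.0603, 0.2868]
ee_rot: [[0.006, 1.0, -0.0], [1.0, -0.006, -0.0], [-0.0, -0.0, -1.0]]
wrist_force: [-2.6, -0.5, -0.1]
width: -0.003
grip_force: 1.1
```

```bash
python3 st.py; python3 - <<'E'
from bench import manip
import cv2,numpy as np
a=manip.snapshot("scene")["color"][:,:,::-1][150:350,230:410]
cv2.imwrite("pics/s4.png",cv2.resize(a,None,fx=3,fy=3,interpolation=cv2.INTER_CUBIC))
E
```

```text
8.15 [ 0.5784 -0.0603  0.2868] yaw 1.564648025500701 zax [-0.0004 -0.0001 -1.    ] F [-2.5601 -0.5473 -0.1084] q [ 17.7391  27.2041 -24.8294  97.7265  13.0951  57.9724 -12.0182]
```

View pics/s4.png

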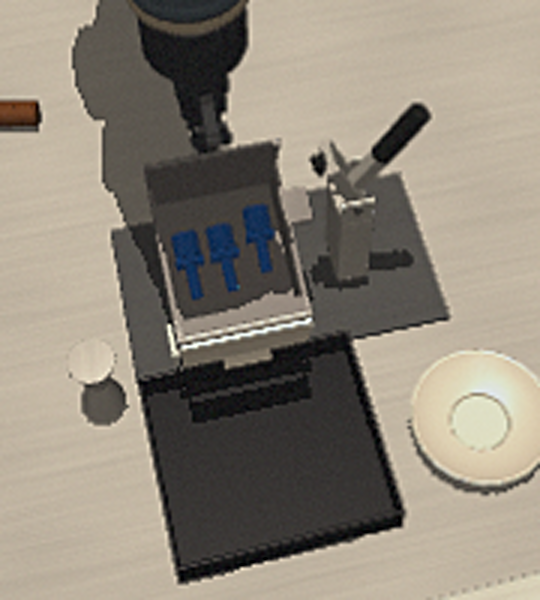

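Request:
move_arm:
  series: "0 0.4 -0.3 0 0; 0 0.8 -0.5 0 0; 0 1.2 -0.8 0 0; 0 1.6 -1 0 0; 0 2.1 -1.2 0 0; 0 2.1 -1.2 0 0; 0 2.1 -1.2 0 0; 0 2.1 -1.2 0 0; 0 2.1 -1.2 0 0; 0 2.1 -1.2 0 0; 0 2.1 -1.2 0 0; 0 2.1 -1.2 0 0"

```text
time: 9.4
ee_pos: [0.5998, -0.0601, 0.2992]
ee_rot: [[0.006, 1.0, 0.0], [1.0, -0.006, 0.0], [0.0, 0.0, -1.0]]
wrist_force: [-3.4, -0.0, 5.3]
width: -0.0
grip_force: 2.6
```

```bash
python3 st.py; cat >b.py <<'E'
from bench import manip
import cv2,numpy as np
for n in("scene","top"):
    a=manip.snapshot(n)["color"]; cv2.imwrite(f"pics/b_{n}.png",a[:,:,::-1])
    c=a.astype(int);m=((c[...,2]>c[...,0]+25)&(c[...,2]>c[...,1]+15)).astype("uint8")
    k,_,st,ce=cv2.connectedComponentsWithStats(m)
    print(n,[(ce[i].round(1).tolist(),st[i,4]) for i in range(1,k) if st[i,4]>8])
E
python3 b.py
```

```text
9.4 [ 0.5998 -0.0601  0.2992] yaw 1.5648655406463816 zax [ 0.0004  0.     -1.    ] F [-3.3703 -0.0322  5.2833] q [ 17.1513  28.2862 -24.7219  93.6168  13.1018  60.954  -11.6999]
scene [([527.4, 98.0], np.int32(385)), ([340.5, 280.9], np.int32(145)), ([290.2, 292.1], np.int32(149)), ([305.4, 297.2], np.int32(156))]
top [([308.6, 156.0], np.int32(65)), ([42.1, 344.4], np.int32(231)), ([42.4, 368.6], np.int32(129)), ([42.3, 384.6], np.int32(49))]
```

```bash
python3 - <<'E'
import cv2,numpy as np
a=cv2.imread("pics/b_scene.png")[170:350,240:400];b=cv2.imread("pics/b_top.png")[110:200,280:370]
r=lambda i:cv2.resize(i,(400,int(400*i.shape[0]/i.shape[1])),interpolation=cv2.INTER_CUBIC)
a,b=r(a),r(b);h=max(a.shape[0],b.shape[0]);p=lambda i:cv2.copyMakeBorder(i,0,h-i.shape[0],0,0,0)
cv2.imwrite("pics/s5.png",np.hstack([p(a),p(b)]))
E
```

```text
(no output)
```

View pics/s5.png

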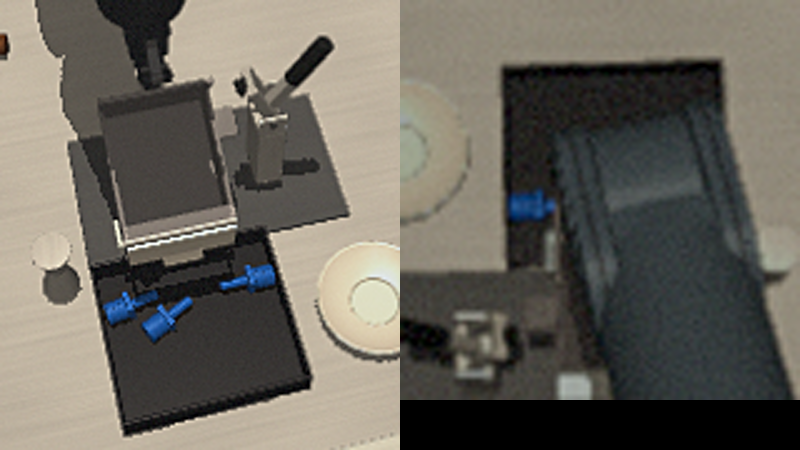

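All three pourers lie in the tray, at about (120,305), (165,320) and (255,278) in the crop, and the caddy is empty. I'll lower it slowly back along the arc.

Request:
move_arm:
  series: "0 0 0 0 0; 0 0 0 0 0; 0 -0.5 0.3 0 0; 0 -1 0.6 0 0; 0 -1.5 0.9 0 0; 0 -2.1 1.3 0 0; 0 -2.6 1.7 0 0; 0 -3.1 2.1 0 0; 0 -3.6 2.5 0 0; 0 -4 2.9 0 0; 0 -4.4 3.2 0 0; 0 -4.8 3.5 0 0"

```text
time: 10.7
ee_pos: [0.5508, -0.0601, 0.2636]
ee_rot: [[0.006, 1.0, -0.001], [1.0, -0.006, -0.0], [-0.0, -0.001, -1.0]]
wrist_force: [-3.3, -0.8, 1.3]
width: -0.004
grip_force: 1.7
```

Request:
move_arm:
  series: "0 -0.3 0.3 0 0; 0 -0.6 0.6 0 0; 0 -0.9 0.9 0 0; 0 -1.2 1.2 0 0; 0 -1.5 1.5 0 0; 0 -1.8 1.7 0 0; 0 -2.1 1.7 0 0; 0 -2.4 1.7 0 0; 0 -3 1.7 0 0; 0 -4 1.7 0 0; 0 -5 0 0 0; 0 -5 -2 0 0"

```text
time: 11.9
ee_pos: [0.4994, -0.0597, 0.2837]
ee_rot: [[0.006, 1.0, -0.003], [1.0, -0.006, -0.0], [-0.0, -0.003, -1.0]]
wrist_force: [1.3, -0.4, 0.4]
width: 0.002
grip_force: 0.0
```

```bash
python3 st.py; python3 b.py
```

```text
11.9 [ 0.4994 -0.0597  0.2837] yaw 1.5649408683210815 zax [-0.0029 -0.0002 -1.    ] F [ 1.3483 -0.3783  0.3505] q [ 20.4479  21.0862 -26.0218 108.8012  11.4249  52.8101 -11.3686]
scene [([527.4, 98.0], np.int32(384)), ([340.4, 280.9], np.int32(146)), ([290.3, 292.0], np.int32(152)), ([305.5, 297.3], np.int32(155))]
top [([336.0, 149.8], np.int32(79)), ([310.3, 155.8], np.int32(85)), ([346.0, 155.3], np.int32(71)), ([42.4, 347.8], np.int32(276)), ([36.0, 366.9], np.int32(30)), ([42.4, 376.0], np.int32(73)), ([35.4, 383.5], np.int32(11)), ([43.9, 384.9], np.int32(15)), ([40.1, 389.1], np.int32(9))]
```

Request:
move_arm:
  series: "0 0 -4.5 0 5; 0 0 -8.5 0 5; 4 2.2 -8.5 0 5; 8 4.4 -8.5 0 5; 12 6.6 -8.5 0 5; 15.3 8.6 -8.5 0 5; 15.3 8.6 -8 0 5; 15.3 8.6 -4 0 5; 15.3 8.6 -1 0 5; 15.3 8.6 2.5 0 5; 15.3 8.6 2.5 0 5"

```text
time: 13.1
ee_pos: [0.586, 0.0914, 0.2544]
ee_rot: [[0.006, 1.0, -0.008], [1.0, -0.006, -0.002], [-0.002, -0.008, -1.0]]
wrist_force: [-0.6, -0.6, -0.5]
width: 0.588
grip_force: 0.0
```

```bash
python3 st.py .586 .0929 .2583
```

```text
13.1 [0.586  0.0914 0.2544] yaw 1.5647290906210374 zax [-0.0081 -0.0021 -1.    ] F [-0.6376 -0.5747 -0.518 ] q [  3.9306  30.5297 -26.9344  98.007   16.0966  55.8194 -29.3747]
d cm [ 0.1484 -0.0086 -0.3949] spin to 90: -0.006067236173859181
```

Request:
move_arm:
  series: "0 0 0 0 1.5; 0 0 0 0 1.5; 0 0 0 0 1.5; 0 0 0 0 1.5; 0 0 0 0 1.5; 0 0 0 0 1.5"
  grip_force: 25

```text
time: 13.7
ee_pos: [0.5862, 0.0936, 0.2603]
ee_rot: [[0.005, 1.0, -0.004], [1.0, -0.005, -0.0], [-0.0, -0.004, -1.0]]
wrist_force: [-11.8, 2.1, 3.2]
width: 0.22
grip_force: 25.2
```

Request:
move_arm:
  series: "0.6 0 0.4 0 1.5; 1.2 0 0.9 0 1.5; 1.8 0 1.4 0 1.5; 2.4 0 2 0 1.5; 2.9 0 2.7 0 1.5; 3.3 0 3.4 0 1.5; 3.7 0 4.2 0 1.5; 4 0 5 0 1.5; 4.2 0 5.8 0 1.5; 4.3 0 6.7 0 1.5; 4.4 0 7.5 0 1.5; 4.4 0 7.5 0 1.5"

```text
time: 14.9
ee_pos: [0.5862, 0.1387, 0.187]
ee_rot: [[0.004, 1.0, -0.003], [1.0, -0.004, 0.0], [0.0, -0.003, -1.0]]
wrist_force: [-17.4, 1.6, 20.1]
width: 0.217
grip_force: 38.7
```

Request:
move_arm:
  series: "0 0 0 0 5; 0 0 0 0 5; 0 0 -4 0 5; 0 0 -6 0 2; 0 0 -6 0 0; 0.5 0 -6 0 0; 0.5 0 -6 0 0; 0.5 0 -6 0 0; 0.5 0 -5 0 0"

```text
time: 15.8
ee_pos: [0.5893, 0.142, 0.2339]
ee_rot: [[0.006, 1.0, 0.001], [1.0, -0.006, 0.0], [0.0, 0.001, -1.0]]
wrist_force: [0.5, 0.6, -0.8]
width: 0.001
grip_force: 0.0
```

```bash
python3 st.py .586 .143 .205
```

```text
15.8 [0.5893 0.142  0.2339] yaw 1.564802874393779 zax [ 0.001   0.0004 -1.    ] F [ 0.4609  0.5764 -0.8268] q [ -1.258   32.5503 -26.4198  97.8311  17.3033  53.6259 -34.7771]
d cm [ 0.0935 -0.3286  2.8922] spin to 90: -0.005993452401117594
```

Request:
move_arm:
  series: "0.1 -0.3 1 0 0; 0.1 -0.3 2 0 0; 0.1 -0.3 2.5 0 0; 0.1 -0.3 2.8 0 0; 0.1 -0.3 3.1 0 0; 0.1 -0.3 3.1 0 0"

```text
time: 16.4
ee_pos: [0.5853, 0.1429, 0.2073]
ee_rot: [[0.006, 1.0, 0.002], [1.0, -0.006, -0.001], [-0.001, 0.002, -1.0]]
wrist_force: [-18.5, -6.9, 52.0]
width: 0.0
grip_force: 26.2
```

Request:
move_arm:
  series: "0 0 -3 0 0; 0 0 -7 0 0; 0 0 -11 0 0; 0 0 -15 0 0; 0 -4 -17 0 0; 0 -8 -17 0 0; 0 -12 -17 0 0; 0 -12 -17 0 0"

```text
time: 17.2
ee_pos: [0.4614, 0.1439, 0.3731]
ee_rot: [[0.003, 1.0, -0.001], [1.0, -0.003, -0.002], [-0.002, -0.001, -1.0]]
wrist_force: [0.1, 0.0, 0.3]
width: -0.0
grip_force: 0.0
```

```bash
python3 st.py; python3 b.py; python3 - <<'E'
import cv2,numpy as np
a=cv2.imread("pics/b_scene.png")[170:350,240:400];b=cv2.imread("pics/b_top.png")[110:220,260:370]
r=lambda i:cv2.resize(i,(400,int(400*i.shape[0]/i.shape[1])),interpolation=cv2.INTER_CUBIC)
a,b=r(a),r(b);h=max(a.shape[0],b.shape[0]);p=lambda i:cv2.copyMakeBorder(i,0,h-i.shape[0],0,0,0)
cv2.imwrite("pics/s6.png",np.hstack([p(a),p(b)]))
E
```

```text
17.2 [0.4614 0.1439 0.3731] yaw 1.567515603507587 zax [-0.0012 -0.0018 -1.    ] F [0.0536 0.0243 0.3494] q [  1.25    14.7515 -31.0715 103.0985   8.4316  64.5463 -32.8274]
scene [([527.4, 97.9], np.int32(383)), ([340.3, 280.9], np.int32(147)), ([290.3, 292.0], np.int32(151)), ([305.5, 297.3], np.int32(155))]
top [([335.9, 149.9], np.int32(80)), ([310.3, 155.7], np.int32(80)), ([345.8, 155.2], np.int32(73)), ([41.9, 354.2], np.int32(378)), ([37.7, 385.3], np.int32(39))]
```

View pics/s6.png

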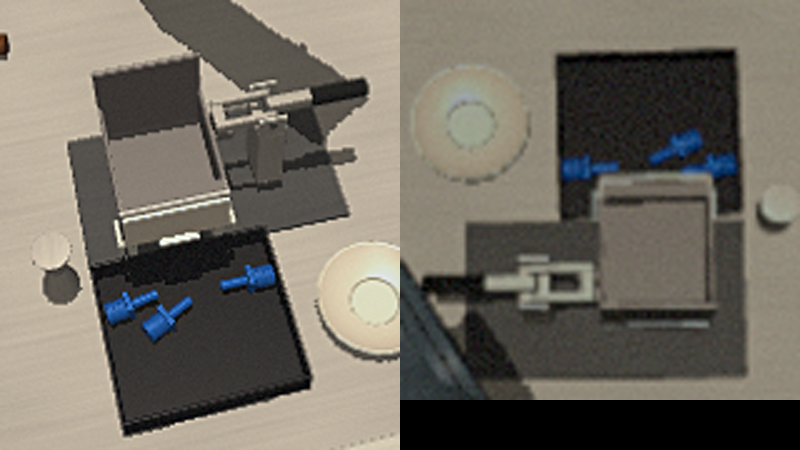

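The caddy is flat with its flap shut, the lever is level at (340,92), and the three pourers lie still in the unmoved tray.

```bash
python3 -c "
from bench import manip
print(manip.sign_off())"
```

```text
the job is handed in; nothing more can be done
None
```

I handed the job in at about 17 s of the 64 s allowed, with no verdict returned: the last pictures show all three pourers in the unmoved tray, the caddy flat with its flap shut, and the lever pressed back down.

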